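Fish the parts basket out of the dip tank

ROBOT

A 6-joint arm with a two-finger parallel gripper is mounted at the origin on the work surface; the furniture and walls round the work are solid. World frame = base frame: x ahead of the robot, y to its left, z up, the work surface at z = 0. Lengths are in m, angles in rad, forces in N, time in s.
With the tool pointing down it reaches from about 0.325 to 0.775 m from the base axis. Payload 9.3 kg.
Tool frame: the origin (TCP) lies midway between the tips of the shut fingers; the grasp point (between the pads) lies 19 mm behind it (ctrl.grasp_offset is the distance from the TCP to the grasp point, in m); z points along the fingers, y is the line along which they close (so a half turn about z gives the same grasp; the last joint's range is limited). The gripper opens to 85 mm and grips with 20 to 120 N. Pads are 22 mm wide; open, the fingers measure 114 mm over their backs; the gripper's body (76 mm by 85 mm) begins 54 mm behind the grasp point. The pads swing forward as they close: fully open they stand 13 mm farther back than shut.
Start: joints at [-1.412, 0.259, 0.021, 1.334, 0, 1.418], TCP at [0.169, -0.523, 0.231] pointing down, gripper open.
Joint ranges: [-3.04, 3.04], [-0.91, 1.82], [-1.04, 1.36], [-1.92, 1.95], [-1.52, 1.45], [-3.14, 3.14]. Speed limits (rad/s): [2.22, 2.22, 2.79, 3.14, 3.14, 3.14].

INTERFACE

Orientations are given as [roll, pitch, yaw] about the fixed x, y, z axes, in that order (R = Rz(yaw) Ry(pitch) Rx(roll)).
In Python, from bench import get_obs, eyes, job, ctrl gives the robot as it stands.
- The arm moves only by the tool step_arm, never from a script. Its argument "steps" is a list of rows, each a list of 3 entries, a list of its own where there are three numbers: the shift along the tool's x, y, z each as a share of 0.03 m, from -1 to 1, then the turn, a rotation vector about the tool's x, y, z each as a share of 0.12 rad, from -1 to 1, then the gripper command: -1 is shut, 1 is fully open, values between are in proportion. A call has 1 to 8 rows; each row shifts and turns the commanded pose from where the row before left it, along the tool's axes as they then stand; what a row does not reach is not made up. A row lasts 1/10 s, in which the tool goes at most 50 mm and 8.59 degrees, less where a joint would pass 70% of its speed; a pose out of reach is approached as far as the arm can. A call with a number of a shift or a turn outside -1 to 1 is refused whole. A call with a gripper value outside its range is refused whole. The fingers move at their own pace and stop on an object; the grip force is fixed at half the most. Time passes only in rows, so rows that do not move let the fingers close. It gives the time, the measured TCP pose, the force, the opening and the grip force at its end, in the units of the state.
- get_obs(): the state, without advancing time (a new reading comes with each control period).
- eyes.read_camera(name): name is "side" or "top"; returns a dict with "color" (480x640x3 uint8, red, green, blue), "K" (3x3 intrinsics, pixels), "origin" and "attitude" of the camera in the world. Camera axes: x right, y down, z forward; pixel columns grow to the right and rows downward; lengths in m; the calibration is good to about 2 mm. A picture is of the moment at which its call begins. There is no depth.
- job.finish_job(): hands the job in; it is judged then, once.
The state is a dict: "time_s": time; "qpos": joint angles; "dq": joint speeds; "tau": joint torques, N m; "eef_pos": TCP position; "eef_rot": TCP orientation; "contact_force": force on the tool from outside, world axes, zero at the start; "ft_torque": the same for the moment, N m; "finger_gap": finger opening in m; "grasp_force": force on a finger pad.
Only numpy, scipy, OpenCV 4.12 (cv2) and the standard library are available. Lean on these libraries where they do the work, as an engineer would, in place of code of your own. Each camera call takes 0.05 s, during which the arm holds its last target. There are 200 camera calls.

TASK

Take the red-handled hook rod from its slotted stand, hook the wire basket by its yellow bail down inside the blue dip tank and lift it out on the hook, with the nut still in it; do not touch the basket with the gripper. Set the basket down gently and upright in the drain tray, unhook it, then hang the rod back upright in the slot of its stand. Leave the mug alone.

Things in the scene. Friction and masses are not known exactly. Their poses are not given: they have to be found in the camera images.
- hook_rod: Steel hook rod, 150 g, red handle with black bands. Origin on its axis at the underside of its 26 x 26 x 5 mm collar; z runs up the handle, 18 x 18 mm (sides along x, y), z = 5 to 68 mm, good grip at z = 36. Below: 7 mm bar on the axis to z = -58, bending to x = -12, down there to z = -92, then a U hook in the x-z plane (see hook_bowl). Starts upright, collar on the stand.
- hook_bowl (a point): Bar centre at the bottom of the U hook, on the handle's axis, 100 mm below the rod's origin. Mouth up: shank at x = -12 mm, upturned tip at x = +12 mm whose bar centre ends 8 mm above the bowl. Bar 7 mm thick, so the mouth is 17 mm wide, the hook's outside spans 31 mm along x and 7 mm along y, and its tip tops out 11.5 mm above this point.
- stand: Fixed grey stand, base 110 x 90 mm; origin centre of underside. Top plate 80 x 60 x 8 mm, upper face z = 120 mm, with a closed central slot 46 (x) x 13 (y) mm. Lowered from above, hook along the slot, the rod passes in till its collar rests on the plate (rod origin at z = 120); straight up takes it out. Rod starts with x along the stand's x (0.05 rad). Stand and tray may have swapped places.
- tank: Fixed blue upright box, open at the top, dry, steel rim, brass drain plug on its -x side; origin centre of underside, z up. Bore 100 (x) x 70 (y) mm, clear from the rim at z = 145 mm down to two ledges along the long walls, tops at z = 38 mm, on which the basket's lip hangs. Rim outside 122 x 92 mm.
- basket: Loose steel wire basket, about 150 g, a nut in it; origin centre of underside, z up. Body 70 (x) x 52 (y) mm, flat lip 90 x 64 mm at z = 24 to 27 mm. Rigid bail of 5 mm yellow bar arches over it in the y-z plane (x = 0), from the lip (y = +-28) via y = +-27, z = 42 to its top, z = 64 mm. Starts hanging in the tank, underside at tank z = 14 mm, centred (2 mm), axes along the tank's (0.03 rad).
- bail_top (a point): Centre of the bail's bar at its highest point, 64 mm above the basket's underside.
- big_nut: Steel hexagon nut, 36 x 41 x 19 mm, about 140 g, lying flat and loose on the basket's floor (2.5 mm thick); origin at the centre of its underside.
- tray: Fixed aluminium drain tray, outside 170 (x) x 150 (y) x 18 mm, walls 4 mm, with flat grey plastic ribs whose tops are 8 mm above the bench; origin at the centre of the underside, z up.
- mug: Black mug, 82 mm wide, 95 mm high, bystander, left alone; origin on its underside.
Things that resemble listed ones, but are neither listed nor needed, are in the scene too. Several things have the shape of the basket; the one meant has the colours described above.

How it is judged:
By the outcome, as a careful person would: the job done as asked, in the order asked, and still so for the second after the job is handed in, with the robot touching nothing.
It also fails if it takes over 67 s, if anything falls off the work surface, if the arm or the gripper's body presses on something with over 40 N, if the wrist force passes 120 N, or if a joint passes its speed limit or range.

## Working session

There is one attempt and no reset: what is moved stays moved. The work goes in short steps, Python scripts to look and compute and a tool call to move; the robot and the scene stay as the last step left them, time stands still between calls to the robot, and variables do not carry over. Pictures are saved under pics/ and viewed, at most 10 in all, crops included, and the job is handed in when it is done.

Besides the shell and the picture viewer there is one more tool, called after "Call:" in YAML: its name, and indented under it one key for each argument. step_arm: Moves the arm, as the interface text tells. Its arguments: {"type":"object","properties":{"steps":{"type":"array","items":{"type":"array"}}},"required":["steps"]}

```bash
ls; mkdir -p pics; python3 - <<'E'
from bench import get_obs, eyes, job, ctrl
import cv2,numpy as np,pickle
print(get_obs(), ctrl.grasp_offset)
for n in ("top","side"):
    d=eyes.read_camera(n); cv2.imwrite(f"pics/{n}0.png",d["color"][:,:,::-1]); print(n,d["K"],d["origin"],d["attitude"])
    pickle.dump(d,open(f"{n}0.pkl","wb"))
E
```

```text
pics
{'time_s': 0.0, 'qpos': array([-1.41157978e+00,  2.59181909e-01,  2.07342559e-02,  1.33368546e+00,
        4.53051825e-06,  1.41817202e+00]), 'dq': array([ 4.76103355e-04,  4.42950096e-04, -4.17504526e-05, -9.16640974e-04,
       -8.97216787e-04, -1.12521339e-03]), 'tau': array([-2.60674869e-04, -5.55639482e+01,  3.44530034e+01,  1.37454944e-02,
       -1.95403159e-04, -1.04485900e-05]), 'eef_pos': array([ 0.16868406, -0.52319106,  0.23066093]), 'eef_rot': array([-3.14027209e+00, -2.07713065e-04,  3.11840715e-01]), 'contact_force': array([ 0.16616148, -0.04752776,  0.1860158 ]), 'ft_torque': array([ 0.03459596, -0.0321055 , -0.02253827]), 'grasp_force': 0.0, 'finger_gap': 0.08567786079438307} 0.0187
top [[619.00586508   0.         314.91310249]
 [  0.         619.00586508 233.12498886]
 [  0.           0.           1.        ]] [0.24467959 0.08168765 1.77392109] [-3.09433156  0.01489114 -1.56756176]
side [[450.31174024   0.         324.31140826]
 [  0.         450.31174024 237.12300078]
 [  0.           0.           1.        ]] [-0.284881    1.01849655  0.64504904] [-2.0325834  -0.01167957 -2.54889461]
```

View pics/top0.png

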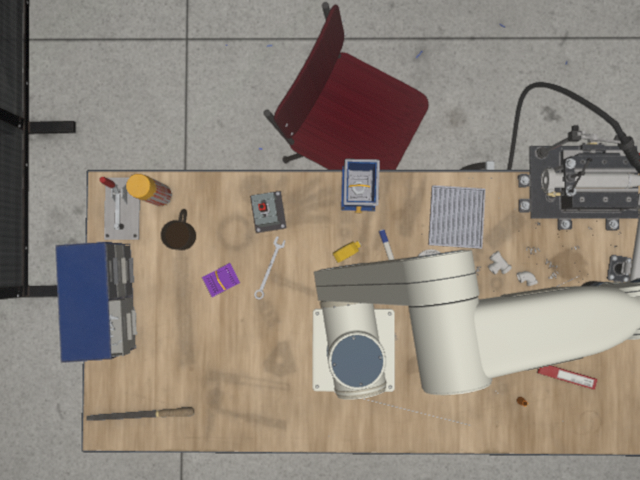

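View pics/side0.png

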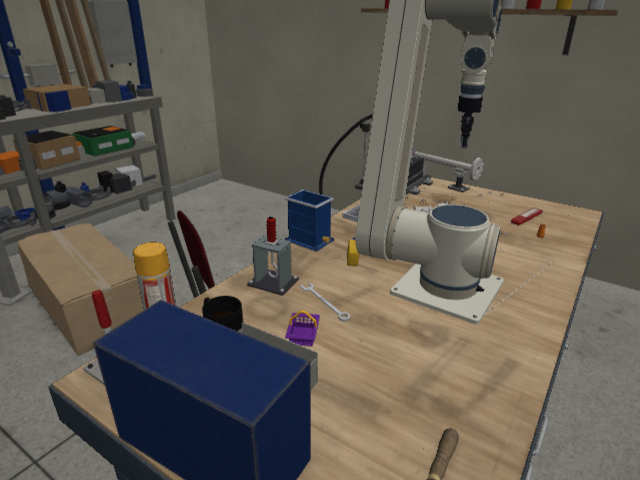

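The top view shows:
- The robot base at (354,350).
- A stand with a red handle at (266,208).
- The blue tank at (360,186), with its brass plug at (359,208) on the -x side.
- The ribbed tray at (457,216) and the mug at (178,234).

Things that could be mistaken for what I want:
- **Rod:** the red handle at top (266,208) / side (271,228), against the red toggle-clamp lever at top (107,182) / side (100,308), and the red box at (567,377). I choose the one in the slotted stand.
- **Basket:** the one in the tank at (360,186), against the purple basket at top (221,280). I choose the one in the tank.

I'll check both choices in a crop.

```bash
python3 - <<'E'
import cv2,numpy as np
t=cv2.imread("pics/top0.png"); s=cv2.imread("pics/side0.png")
a=cv2.resize(t[150:250,240:390],None,fx=5,fy=5,interpolation=cv2.INTER_CUBIC)[:, :750]
b=cv2.resize(s[180:300,240:390],(400,320),interpolation=cv2.INTER_CUBIC)
c=cv2.resize(t[175:260,415:500],(320,320),interpolation=cv2.INTER_CUBIC)
a=cv2.resize(a,(400,267)); A=np.zeros((590,730,3),np.uint8)
a=cv2.resize(t[155:240,245:385],(440,267),interpolation=cv2.INTER_CUBIC)
A[:267,:440]=a; A[270:590,:400]=b; A[270:590,405:725]=c
cv2.imwrite("pics/crop1.png",A)
E
```

```text
(no output)
```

View pics/crop1.png

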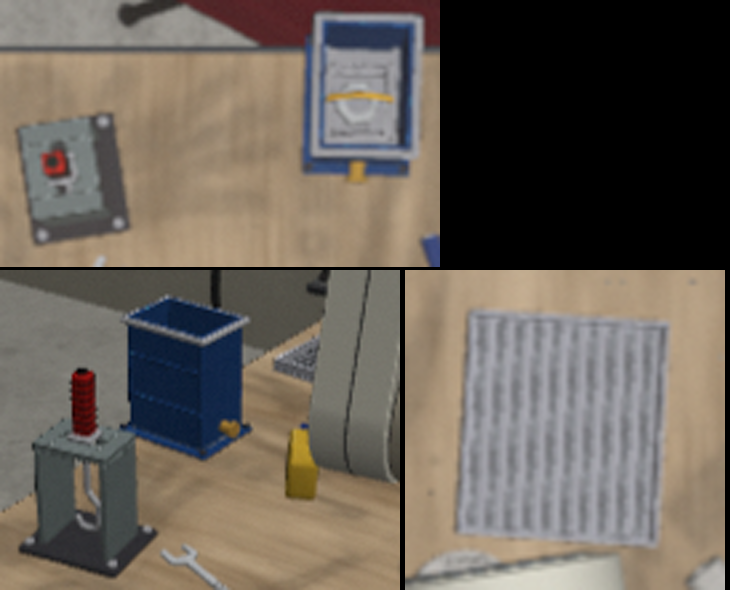

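The crop confirms both choices. The banded red handle is in the slotted stand, with the hook's shank toward -x and its tip toward +x. The tank holds the steel basket with the yellow bail and the nut in it. Next I'll measure positions.

```bash
cat > h.py <<'E'
import numpy as np,cv2,pickle
from scipy.spatial.transform import Rotation as Ro
def ray(d,p):
    K=d["K"];v=np.array([(p[0]-K[0,2])/K[0,0],(p[1]-K[1,2])/K[1,1],1.])
    return np.array(d["origin"]),Ro.from_euler('xyz',d["attitude"]).apply(v)
def onz(d,p,z):
    o,v=ray(d,p);return o+v*(z-o[2])/v[2]
def proj(d,P):
    c=Ro.from_euler('xyz',d["attitude"]).inv().apply(np.array(P)-d["origin"]);q=d["K"]@c;return q[:2]/q[2]
def tri(d1,p1,d2,p2):
    o1,v1=ray(d1,p1);o2,v2=ray(d2,p2);v1/=np.linalg.norm(v1);v2/=np.linalg.norm(v2)
    s=np.linalg.lstsq(np.c_[v1,-v2],o2-o1,rcond=None)[0];a=o1+s[0]*v1;b=o2+s[1]*v2
    return (a+b)/2,np.linalg.norm(a-b)
def hsv(d):return cv2.cvtColor(d["color"],cv2.COLOR_RGB2HSV).astype(int)
def red(h):return ((h[...,0]<8)|(h[...,0]>172))&(h[...,1]>140)&(h[...,2]>70)
def yel(h):return (h[...,0]>14)&(h[...,0]<32)&(h[...,1]>140)&(h[...,2]>110)
def blue(h):return (h[...,0]>100)&(h[...,0]<125)&(h[...,1]>110)
def big(m,x0,x1,y0,y1):
    k=np.zeros(m.shape,np.uint8);k[y0:y1,x0:x1]=m[y0:y1,x0:x1]
    c=max(cv2.findContours(k,cv2.RETR_EXTERNAL,cv2.CHAIN_APPROX_NONE)[0],key=cv2.contourArea);return c[:,0].astype(float)
def load(n):return pickle.load(open(n+".pkl","rb"))
E
python3 - <<'E'
from h import *
np.set_printoptions(precision=4,suppress=True)
t,s=load("top0"),load("side0");H=hsv(t);S=hsv(s)
c=big(red(H),250,285,190,225);print("red top bbox",c.min(0),c.max(0),c.mean(0))
c2=big(red(S),255,285,210,250);print("red side bbox",c2.min(0),c2.max(0))
# yellow bail
yy,xx=np.nonzero(yel(H)[165:200,345:376]);xx=xx+345;yy=yy+165;print("bail px",xx.min(),xx.max(),xx.mean(),yy.mean(),len(xx))
print("bail@0.078",onz(t,(xx.mean(),yy.mean()),.074))
# tray
g=(H[...,1]<45)&(H[...,2]>90)
c=big(g,420,495,180,252);r=cv2.minAreaRect(c.astype(np.float32));print("tray",r,[onz(t,p,.018) for p in cv2.boxPoints(r)],onz(t,r[0],.018))
# stand plate
print("hsv plate",H[200,255],H[190,262],"rim",H[161,360],H[180,377],"floor",H[150,350],H[175,381],"base",H[215,283])
c=big((H[...,1]>8)&(H[...,1]<60)&(H[...,2]>85)&(H[...,2]<150)&(H[...,0]>50),245,290,188,236);r=cv2.minAreaRect(c.astype(np.float32));print("plate",r,[onz(t,p,.12) for p in cv2.boxPoints(r)],onz(t,r[0],.12))
for n in [(250,195),(252,218),(281,190),(285,222)]: print(n,H[n[1],n[0]])
# rim side corners via bright mask
b=big(blue(S),280,340,185,255);r=cv2.approxPolyDP(b.astype(np.float32)[:,None],4,True);print("tank side",r[:,0])
b=big(blue(H),335,385,155,215);print("blue top",cv2.minAreaRect(b.astype(np.float32)),b.min(0),b.max(0))
for x in range(338,384):print(x,H[185,x],end=' ')
print()
for y in range(155,212):print(y,H[y,360],end=' ')
E
```

```text
red top bbox [259. 203.] [265. 210.] [261.9545 206.5   ]
red side bbox [267. 218.] [275. 241.]
bail px 350 369 359.04545454545456 185.13636363636363 22
bail@0.078 [ 0.4578 -0.014   0.074 ]
tray ((456.76727294921875, 216.45687866210938), (54.31787109375, 60.83601379394531), 3.3664603233337402) [array([ 0.2942, -0.2117,  0.018 ]), array([ 0.4669, -0.2227,  0.018 ]), array([ 0.458 , -0.3762,  0.018 ]), array([ 0.2856, -0.3645,  0.018 ])] [ 0.376  -0.2938  0.018 ]
hsv plate [ 85  13 119] [ 16  74 152] rim [109  36 156] [128   6 158] floor [178 151  83] [ 17  75 157] base [ 6 16 78]
plate ((264.0686340332031, 209.07179260253906), (30.739465713500977, 22.83616828918457), 83.1572265625) [array([0.4245, 0.2789, 0.12  ]), array([0.4319, 0.218 , 0.12  ]), array([0.3498, 0.2076, 0.12  ]), array([0.3424, 0.2684, 0.12  ])] [0.3871 0.2432 0.12  ]
(250, 195) [ 15  71 133]
(252, 218) [ 16  70 160]
(281, 190) [ 17  70 149]
(285, 222) [15 47 98]
tank side [[288. 201.]
 [285. 239.]
 [315. 250.]
 [324. 245.]
 [321. 237.]
 [329. 236.]
 [330. 202.]
 [314. 209.]]
blue top ((361.5, 170.5), (17.0, 27.0), 90.
[... 1181 characters left out ...]
73 [126   8 158] 174 [120   7 154] 175 [130   5 144] 176 [132   9 147] 177 [120   6 164] 178 [120   6 158] 179 [120   5 144] 180 [128   7 156] 181 [105   6 167] 182 [ 98   6 185] 183 [ 15   3 165] 184 [ 19 117 172] 185 [ 20 165 198] 186 [ 18  59 163] 187 [126   8 157] 188 [120   6 158] 189 [120   6 158] 190 [120   5 164] 191 [110   4 174] 192 [ 98   6 179] 193 [ 90   2 160] 194 [120   5 142] 195 [130   5 149] 196 [135   4 135] 197 [140   5 141] 198 [135   6 161] 199 [132   8 164] 200 [112  26 147] 201 [110  96 127] 202 [113  43 137] 203 [128   6 161] 204 [113  14 143] 205 [110  40  96] 206 [ 15  80 112] 207 [ 19 137 154] 208 [ 19 125 145] 209 [ 19 108 139] 210 [ 19 122 142] 211 [ 20 148 157]
```

```bash
python3 - <<'E'
from h import *
np.set_printoptions(precision=4,suppress=True)
t,s=load("top0"),load("side0");H=hsv(t);S=hsv(s)
print("handle top",tri(t,(262,206.5),s,(271.3,218)), onz(t,(262,206.5),.185))
print("proj of plate centre +z.188 in top/side",proj(t,(.387,.2432,.188)),proj(s,(.387,.2432,.188)),proj(s,(.387,.2432,.125)))
print("rim",onz(t,(361,181.9),.145),"bail",onz(t,(358.9,185),.072))
C=onz(t,(361,181.9),.145)
for a in(-1,1):
  for b in(-1,1):print(proj(s,C+[a*.061,b*.046,0]))
def rows(y0,y1,r):return [ (x,tuple(H[y,x])) for y in (r,) for x in range(y0,y1)]
# rim yaw: left/right rim brightness centres at two rows
V=H[...,2]-H[...,1]
for r in (168,173,190,195,200):
  print(r,[ (V[r,a:b]*np.arange(a,b)*(V[r,a:b]>95)).sum()/max(1,(V[r,a:b]*(V[r,a:b]>95)).sum()) for a,b in((342,349),(374,380))])
print("bail line",[ (x,(V[178:192,x]*0+(H[178:192,x,1]*np.arange(178,192)*(H[178:192,x,1]>70)).sum()/max(1,(H[178:192,x,1]*(H[178:192,x,1]>70)).sum()))[0]) for x in range(350,369,3)])
# side bright rim corners
V2=S[...,2]-S[...,1]
for x in (288,292,300,306,312,318,325,329):
  print(x,V2[188:215,x])
E
```

```text
handle top (array([0.3885, 0.2425, 0.1888]), np.float64(0.0018739972609080507)) [0.3881 0.2423 0.185 ]
proj of plate centre +z.188 in top/side [261.5194 206.8384] [271.9833 218.5865] [272.9786 241.2657]
rim [ 0.4575 -0.0151  0.145 ] bail [ 0.4584 -0.0137  0.072 ]
[334.9057 197.3749]
[317.6221 206.8921]
[302.5013 189.1377]
[284.3505 197.8145]
168 [np.float64(345.52280701754387), np.float64(377.9498746867168)]
173 [np.float64(345.4765342960289), np.float64(377.9430693069307)]
190 [np.float64(345.6443089430894), np.float64(377.0049627791563)]
195 [np.float64(345.5642317380353), np.float64(377.0075376884422)]
200 [np.float64(344.534965034965), np.float64(376.99755501222495)]
bail line [(350, np.float64(185.5082508250825)), (353, np.float64(185.34117647058824)), (356, np.float64(184.9744408945687)), (359, np.float64(184.54071661237785)), (362, np.float64(185.00557103064068)), (365, np.float64(185.42906574394465)), (368, np.float64(185.88668555240793))]
288 [  45   47   45   45   43   45   48   69   53   44   91   98   23 -130
 -144 -148 -141 -158 -140 -137 -149 -140 -127 -127 -140 -131 -1
[... 297 characters left out ...]
   47   41  -32 -159 -135 -144 -159 -144 -140 -140 -135 -131 -123
  -42   69  108   42 -114 -140 -130 -130 -154 -139 -149 -140 -164]
312 [  51   45   46   71   48 -105 -135 -130 -149 -140 -131 -144 -135 -144
 -140 -127   -8   96   97   25 -144 -149 -130 -135 -139 -139 -149]
318 [  45   44   34   40   42   82   53 -135 -140 -140 -140 -149 -144 -140
 -140 -101   75  155  127   60 -113 -131 -131 -123 -116 -112 -131]
325 [  53   46   48   45   47   42   48   79   38 -144 -135 -139  -15   98
  133   83  -89 -131 -123 -127 -127 -127 -116 -127 -123 -134 -123]
329 [  51   51   45   50   42   48   53   45   85   56  -10  106  133   83
  -96 -123 -127 -127 -123 -112 -131 -116 -119 -134 -109 -127 -116]
```

Call:
step_arm:
  steps:
    - [[0, 0, -0.1], [0, 0, -1], 1]
    - [[0, 0, -0.1], [0, 0, -1], 1]
    - [[0, 0, -0.1], [0, 0, -1], 1]
    - [[0, 0, -0.1], [0, 0, -1], 1]
    - [[0, 0, -0.1], [0, 0, -1], 1]
    - [[0, 0, -0.1], [0, 0, -1], 1]
    - [[0, 0, -0.1], [0, 0, -1], 1]
    - [[0, 0, -0.1], [0, 0, -1], 1]

```text
time_s: 0.9
eef_pos: [0.1687, -0.5233, 0.255]
eef_rot: [-3.141, -0.001, 1.277]
contact_force: [0.8, 0.6, -0.2]
finger_gap: 0.0853
grasp_force: 0.0
```

Call:
step_arm:
  steps:
    - [[0, 0, -0.1], [0, 0, -1], 1]
    - [[0, 0, -0.1], [0, 0, -1], 1]
    - [[0, 0, -0.1], [0, 0, -1], 1]
    - [[0, 0, 0], [0, 0, -0.55], 1]
    - [[0.87, 0.76, 0], [0, 0, 0], 1]
    - [[0.87, 0.76, 0], [0, 0, 0], 1]
    - [[0.87, 0.76, 0], [0, 0, 0], 1]
    - [[0.87, 0.76, 0], [0, 0, 0], 1]

```text
time_s: 1.7
eef_pos: [0.2464, -0.4071, 0.2639]
eef_rot: [-3.141, -0.001, 1.697]
contact_force: [0.1, 0.7, 0.4]
finger_gap: 0.0854
grasp_force: 0.0
```

Call:
step_arm:
  steps:
    - [[0.87, 0.76, 0], [0, 0, 0], 1]
    - [[0.87, 0.76, 0], [0, 0, 0], 1]
    - [[0.87, 0.76, 0], [0, 0, 0], 1]
    - [[0.87, 0.76, 0], [0, 0, 0], 1]
    - [[0.87, 0.76, 0], [0, 0, 0], 1]
    - [[0.87, 0.76, 0], [0, 0, 0], 1]
    - [[0.87, 0.76, 0], [0, 0, 0], 1]
    - [[0.87, 0.76, 0], [0, 0, 0], 1]

```text
time_s: 2.5
eef_pos: [0.4009, -0.1768, 0.2641]
eef_rot: [-3.141, -0.0, 1.698]
contact_force: [0.4, -1.0, 1.2]
finger_gap: 0.0855
grasp_force: 0.0
```

Call:
step_arm:
  steps:
    - [[0.95, 0.09, 0], [0, 0, 0], 1]
    - [[0.95, 0.09, 0], [0, 0, 0], 1]
    - [[0.95, 0.09, 0], [0, 0, 0], 1]
    - [[0.95, 0.09, 0], [0, 0, 0], 1]
    - [[0.95, 0.09, 0], [0, 0, 0], 1]
    - [[0.95, 0.09, 0], [0, 0, 0], 1]
    - [[0.95, 0.09, 0], [0, 0, 0], 1]
    - [[0.95, 0.09, 0], [0, 0, 0], 1]

```text
time_s: 3.3
eef_pos: [0.3926, 0.0519, 0.2641]
eef_rot: [-3.141, -0.0, 1.698]
contact_force: [0.6, -0.4, 0.7]
finger_gap: 0.0855
grasp_force: 0.0
```

Call:
step_arm:
  steps:
    - [[0.95, 0.09, 0], [0, 0, 0], 1]
    - [[0.95, 0.09, 0], [0, 0, 0], 1]
    - [[0.95, 0.09, 0], [0, 0, 0], 1]
    - [[0.95, 0.09, 0], [0, 0, 0], 1]
    - [[0.95, 0.09, 0], [0, 0, 0], 1]
    - [[0, 0, 0], [0, 0, 0], 1]

```text
time_s: 3.9
eef_pos: [0.3879, 0.1961, 0.2639]
eef_rot: [-3.141, -0.001, 1.701]
contact_force: [0.4, -0.9, -0.5]
finger_gap: 0.0857
grasp_force: 0.0
```

Call:
step_arm:
  steps:
    - [[0.77, 0.1, 0], [0, 0, 0], 1]
    - [[0.77, 0.1, 0], [0, 0, 0], 1]
    - [[0, 0, 0.8], [0, 0, 0], 1]
    - [[0, 0, 0.8], [0, 0, 0], 1]
    - [[0, 0, 0.8], [0, 0, 0], 1]
    - [[0, 0, 0.8], [0, 0, 0], 1]
    - [[0, 0, 0.7], [0, 0, 0], 1]
    - [[0, 0, 0.33], [0, 0, 0], 1]

```text
time_s: 4.7
eef_pos: [0.3877, 0.2396, 0.1357]
eef_rot: [-3.139, 0.001, 1.697]
contact_force: [0.7, -0.1, -1.0]
finger_gap: 0.0855
grasp_force: 0.0
```

```bash
cat > snap.py <<'E'
import sys
from bench import eyes,get_obs
import cv2,pickle
for n in ("top","side"):
    d=eyes.read_camera(n);pickle.dump(d,open(f"{n}{sys.argv[1]}.pkl","wb"));cv2.imwrite(f"pics/{n}{sys.argv[1]}.png",d["color"][:,:,::-1])
o=get_obs();print(o["eef_pos"].round(4),o["eef_rot"].round(4),o["contact_force"].round(1),o["finger_gap"])
E
python3 snap.py 1; python3 -c "
import cv2
s=cv2.imread('pics/side1.png')[140:300,220:380];t=cv2.imread('pics/top1.png')[160:260,220:380]
import numpy as np
cv2.imwrite('pics/crop2.png',np.hstack([cv2.resize(s,(400,400)),cv2.resize(t,(400,400))]))"
```

```text
[0.3879 0.2398 0.1364] [-3.1393e+00  7.0000e-04  1.6974e+00] [-0.4  0.2  0.4] 0.08564169851282771
```

View pics/crop2.png

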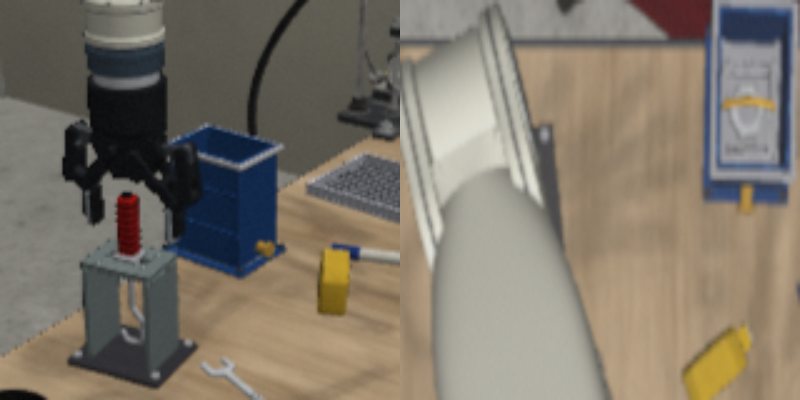

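The side crop (left half) shows the open fingers straddling the red handle on both sides, at about (90,205) and (175,225) in the crop. I'll shift 2.5 mm in +y and close.

Call:
step_arm:
  steps:
    - [[0.08, 0, 0], [0, 0, 0], 1]
    - [[0, 0, 0], [0, 0, 0], -1]
    - [[0, 0, 0], [0, 0, 0], -1]
    - [[0, 0, 0], [0, 0, 0], -1]
    - [[0, 0, 0], [0, 0, 0], -1]
    - [[0, 0, 0], [0, 0, 0], -1]
    - [[0, 0, 0], [0, 0, 0], -1]
    - [[0, 0, 0], [0, 0, 0], -1]

```text
time_s: 5.6
eef_pos: [0.3883, 0.2428, 0.1377]
eef_rot: [3.141, -0.0, 1.698]
contact_force: [0.3, -0.6, 5.2]
finger_gap: 0.0172
grasp_force: 59.4
```

Call:
step_arm:
  steps:
    - [[0, 0, -0.4], [0, 0, 0], -1]
    - [[0, 0, -0.7], [0, 0, 0], -1]
    - [[0, 0, -0.8], [0, 0, 0], -1]
    - [[0, 0, -0.8], [0, 0, 0], -1]
    - [[0, 0, -0.8], [0, 0, 0], -1]
    - [[0, 0, -0.8], [0, 0, 0], -1]
    - [[0, 0, -0.8], [0, 0, 0], -1]
    - [[0, 0, -0.4], [0, 0, 0], -1]

```text
time_s: 6.4
eef_pos: [0.3884, 0.2429, 0.3038]
eef_rot: [3.14, -0.0, 1.698]
contact_force: [-0.1, 0.1, -1.8]
finger_gap: 0.0175
grasp_force: 59.1
```

Call:
step_arm:
  steps:
    - [[0, 0, 0], [0, 0, 0.635], -1]
    - [[0, 0, 0], [0, 0, 0.635], -1]
    - [[-0.6, 0.12, 0], [0, 0, 0], -1]
    - [[-0.9, 0.2, 0], [0, 0, 0], -1]
    - [[-0.9, 0.2, 0], [0, 0, 0], -1]
    - [[-0.9, 0.2, 0], [0, 0, 0], -1]
    - [[-0.9, 0.2, 0], [0, 0, 0], -1]
    - [[-0.9, 0.2, 0], [0, 0, 0], -1]

```text
time_s: 7.2
eef_pos: [0.4177, 0.0879, 0.3016]
eef_rot: [-3.14, 0.0, 1.546]
contact_force: [0.4, 1.6, -2.4]
finger_gap: 0.0171
grasp_force: 59.0
```

Call:
step_arm:
  steps:
    - [[-0.9, 0.2, 0], [0, 0, 0], -1]
    - [[-0.9, 0.15, 0], [0, 0, 0], -1]
    - [[-0.9, 0.1, 0], [0, 0, 0], -1]
    - [[-0.6, 0.1, 0], [0, 0, 0], -1]
    - [[0, 0, 0], [0, 0, 0], -1]
    - [[0, 0, 0], [0, 0, 0], -1]

```text
time_s: 7.8
eef_pos: [0.4316, -0.0105, 0.3018]
eef_rot: [-3.14, -0.001, 1.544]
contact_force: [0.4, -0.2, -2.1]
finger_gap: 0.0172
grasp_force: 59.0
```

```bash
python3 snap.py 2; python3 -c "
import cv2
import numpy as np
s=cv2.imread('pics/side2.png')[100:260,240:400];t=cv2.imread('pics/top2.png')[130:230,290:450]
cv2.imwrite('pics/crop3.png',np.hstack([cv2.resize(s,(400,400)),cv2.resize(t,(400,400))]))"
```

```text
[ 0.4316 -0.0098  0.3021] [-3.1410e+00 -3.0000e-04  1.5458e+00] [-0.2  0.1 -1.9] 0.01705015684771156
```

View pics/crop3.png

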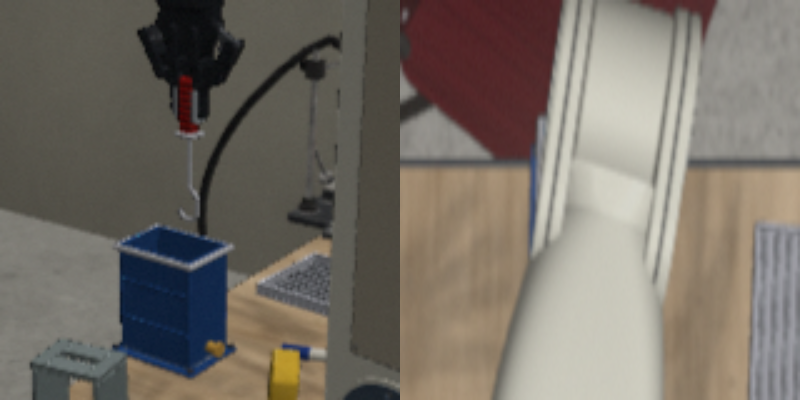

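The side crop shows the rod hanging straight down. Its collar is at about crop (188,132) and its bowl at about (187,214), with the tip on the left (+x), above the tank mouth. I'll check the projection against the predicted pose.

```bash
python3 - <<'E'
from h import *
np.set_printoptions(precision=1,suppress=True)
s=load("side2")
for z in(.1845-.0035,.1845,.2845,.30,.33,.35): print(z,proj(s,(.4316,-.0098,z)))
for x in(-.012,.012):print(proj(s,(.4316+x,-.0098,.196)))
R=big(red(hsv(s)),300,330,120,160);print(R.min(0),R.max(0),R.mean(0))
g=cv2.cvtColor(s["color"],cv2.COLOR_RGB2GRAY)
for y in(160,165,170,182,184,186,188):print(y,g[y,306:326])
E
```

```text
0.181 [315.7 188.6]
0.1845 [315.7 187.5]
0.2845 [315.9 154.3]
0.3 [315.9 149. ]
0.33 [315.9 138.5]
0.35 [315.9 131.3]
[319.1 184.6]
[312.4 183. ]
[312. 130.] [316. 132.] [313.8 131.4]
160 [ 83  84  86  84  85  83  86  86  86  91 107  87  85  85  88  86  85  85
  81  48]
165 [ 83  85  83  83  83  84  84  83  84  94 110  84  85  85  86  85  78  26
  17  17]
170 [ 84  83  81  84  82  82  84  84  83  93 109  85  84  84  80  46  14  18
  35  75]
182 [81 83 83 82 82 80 76 82 81 81 84 82 86 99 18 26 46 80 82 82]
184 [ 82  81  81  81  75  69 124  94  80  81  81  81  87  96  19  22  49  80
  82  82]
186 [ 80  81  81  82  82  78  82 127 114 101  95  82  83  82  17  25  55  83
  81  82]
188 [83 82 79 80 83 82 80 81 78 81 82 80 69 27 17 27 54 80 81 83]
```

Call:
step_arm:
  steps:
    - [[-0.12, 0.03, 0], [0, 0, 0], -1]
    - [[0, 0, 0], [0, 0, 0], -1]
    - [[0, 0, 0.6], [0, 0, 0], -1]
    - [[0, 0, 0.6], [0, 0, 0], -1]
    - [[0, 0, 0.6], [0, 0, 0], -1]
    - [[0, 0, 0.6], [0, 0, 0], -1]
    - [[0, 0, 0.4], [0, 0, 0], -1]
    - [[0, 0, 0], [0, 0, 0], -1]

```text
time_s: 8.7
eef_pos: [0.4318, -0.0136, 0.2171]
eef_rot: [-3.139, -0.001, 1.546]
contact_force: [-0.1, 0.2, -1.5]
finger_gap: 0.0176
grasp_force: 58.9
```

Call:
step_arm:
  steps:
    - [[0, 0.03, 0.4], [0, 0, 0], -1]
    - [[0, 0, 0.4], [0, 0, 0], -1]
    - [[0, 0, 0.3], [0, 0, 0], -1]
    - [[0, 0, 0.3], [0, 0, 0], -1]
    - [[0, 0, 0], [0, 0, 0], -1]
    - [[0, 0, 0], [0, 0, 0], -1]

```text
time_s: 9.3
eef_pos: [0.4336, -0.0141, 0.1767]
eef_rot: [3.141, 0.0, 1.545]
contact_force: [0.3, -0.4, -1.8]
finger_gap: 0.0172
grasp_force: 58.9
```

Call:
step_arm:
  steps:
    - [[0, 0.18, 0], [0, 0, 0], -1]
    - [[0, 0.18, 0], [0, 0, 0], -1]
    - [[0, 0.18, 0], [0, 0, 0], -1]
    - [[0, 0.18, 0], [0, 0, 0], -1]
    - [[0, 0, 0], [0, 0, 0], -1]
    - [[0, 0, 0], [0, 0, 0], -1]

```text
time_s: 9.9
eef_pos: [0.4551, -0.0146, 0.1762]
eef_rot: [-3.141, -0.0, 1.546]
contact_force: [-0.4, -0.2, -2.6]
finger_gap: 0.0175
grasp_force: 59.0
```

Now I'll lift slowly and watch the force for the basket's weight, about +2.9 N more.

Call:
step_arm:
  steps:
    - [[0, 0, -0.2], [0, 0, 0], -1]
    - [[0, 0, -0.2], [0, 0, 0], -1]
    - [[0, 0, -0.2], [0, 0, 0], -1]
    - [[0, 0, -0.2], [0, 0, 0], -1]
    - [[0, 0, -0.2], [0, 0, 0], -1]
    - [[0, 0, -0.2], [0, 0, 0], -1]
    - [[0, 0, 0], [0, 0, 0], -1]
    - [[0, 0, 0], [0, 0, 0], -1]

```text
time_s: 10.7
eef_pos: [0.4551, -0.0146, 0.2124]
eef_rot: [3.142, -0.0, 1.545]
contact_force: [-0.4, -0.1, -6.1]
finger_gap: 0.0174
grasp_force: 58.9
```

Call:
step_arm:
  steps:
    - [[0, 0.07, -0.1], [0, 0, 0], -1]
    - [[0, 0, -0.25], [0, 0, 0], -1]
    - [[0, 0, -0.3], [0, 0, 0], -1]
    - [[0, 0, -0.3], [0, 0, 0], -1]
    - [[0, 0, -0.3], [0, 0, 0], -1]
    - [[0, 0, -0.3], [0, 0, 0], -1]
    - [[0, 0, -0.3], [0, 0, 0], -1]
    - [[0, 0, -0.2], [0, 0, 0], -1]

```text
time_s: 11.5
eef_pos: [0.4574, -0.0147, 0.2749]
eef_rot: [3.141, 0.0, 1.545]
contact_force: [-0.2, 0.1, -4.8]
finger_gap: 0.0173
grasp_force: 58.8
```

```bash
python3 snap.py 3; python3 -c "
import cv2
s=cv2.imread('pics/side3.png')[110:260,240:400]
cv2.imwrite('pics/crop4.png',cv2.resize(s,(560,525)))"
```

```text
[ 0.4575 -0.0147  0.2748] [3.1403e+00 3.0000e-04 1.5454e+00] [-1.  -1.  -5.3] 0.017139384937886987
```

View pics/crop4.png

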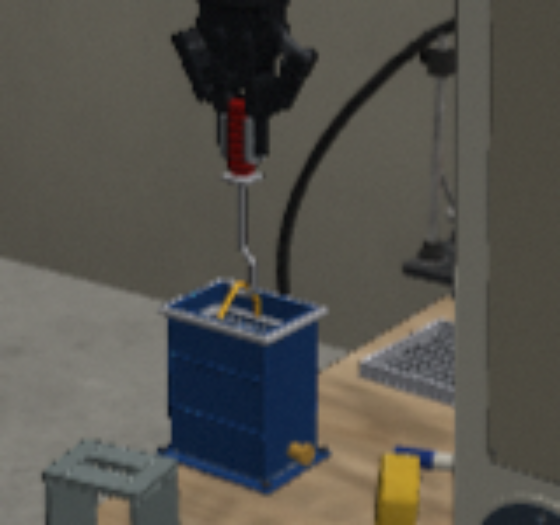

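The side crop shows the yellow bail at about crop (240,295), caught on the hook just above the tank mouth, with the basket level. I'll keep lifting, then carry it slowly to the tray.

Call:
step_arm:
  steps:
    - [[0, 0, -0.2], [0, 0, 0], -1]
    - [[0, 0, -0.4], [0, 0, 0], -1]
    - [[0, 0, -0.5], [0, 0, 0], -1]
    - [[0, 0, -0.5], [0, 0, 0], -1]
    - [[0, 0, -0.5], [0, 0, 0], -1]
    - [[0, 0, -0.4], [0, 0, 0], -1]
    - [[0, 0, -0.3], [0, 0, 0], -1]
    - [[0, 0, -0.1], [0, 0, 0], -1]

```text
time_s: 12.4
eef_pos: [0.4574, -0.0147, 0.362]
eef_rot: [3.14, 0.0, 1.545]
contact_force: [0.7, 0.8, -5.6]
finger_gap: 0.0174
grasp_force: 59.0
```

Call:
step_arm:
  steps:
    - [[-0.15, -0.04, 0], [0, 0, 0], -1]
    - [[-0.3, -0.08, 0], [0, 0, 0], -1]
    - [[-0.4, -0.106, 0], [0, 0, 0], -1]
    - [[-0.5, -0.132, 0], [0, 0, 0], -1]
    - [[-0.5, -0.132, 0], [0, 0, 0], -1]
    - [[-0.5, -0.132, 0], [0, 0, 0], -1]
    - [[-0.5, -0.132, 0], [0, 0, 0], -1]
    - [[-0.5, -0.132, 0], [0, 0, 0], -1]

```text
time_s: 13.2
eef_pos: [0.4273, -0.1159, 0.3605]
eef_rot: [-3.141, -0.0, 1.545]
contact_force: [-0.3, -0.4, -4.5]
finger_gap: 0.0173
grasp_force: 58.9
```

Call:
step_arm:
  steps:
    - [[-0.5, -0.132, 0], [0, 0, 0], -1]
    - [[-0.5, -0.132, 0], [0, 0, 0], -1]
    - [[-0.5, -0.132, 0], [0, 0, 0], -1]
    - [[-0.5, -0.132, 0], [0, 0, 0], -1]
    - [[-0.5, -0.132, 0], [0, 0, 0], -1]
    - [[-0.5, -0.132, 0], [0, 0, 0], -1]
    - [[-0.5, -0.132, 0], [0, 0, 0], -1]
    - [[-0.5, -0.132, 0], [0, 0, 0], -1]

```text
time_s: 14.0
eef_pos: [0.3924, -0.2349, 0.3605]
eef_rot: [-3.141, -0.0, 1.545]
contact_force: [0.6, 0.4, -5.3]
finger_gap: 0.0173
grasp_force: 58.9
```

Call:
step_arm:
  steps:
    - [[-0.5, -0.132, 0], [0, 0, 0], -1]
    - [[-0.4, -0.106, 0], [0, 0, 0], -1]
    - [[-0.35, -0.09, 0], [0, 0, 0], -1]
    - [[-0.3, -0.08, 0], [0, 0, 0], -1]
    - [[-0.2, -0.05, 0], [0, 0, 0.1], -1]
    - [[-0.15, -0.04, 0], [0, 0, 0.1], -1]
    - [[-0.1, -0.03, 0], [0, 0, 0.1], -1]
    - [[0, 0, 0], [0, 0, 0], -1]

```text
time_s: 14.8
eef_pos: [0.3759, -0.2932, 0.3609]
eef_rot: [-3.142, -0.0, 1.509]
contact_force: [-0.3, -0.8, -4.3]
finger_gap: 0.0175
grasp_force: 58.9
```

```bash
python3 snap.py 4; python3 -c "
import cv2
import numpy as np
s=cv2.imread('pics/side4.png')[80:240,300:460];t=cv2.imread('pics/top4.png')[150:270,400:520]
cv2.imwrite('pics/crop5.png',np.hstack([cv2.resize(s,(400,400)),cv2.resize(t,(400,400))]))"
```

```text
[ 0.376  -0.2929  0.3609] [ 3.1416e+00 -2.0000e-04  1.5097e+00] [-0.9  0.8 -5. ] 0.0172481790525381
```

View pics/crop5.png

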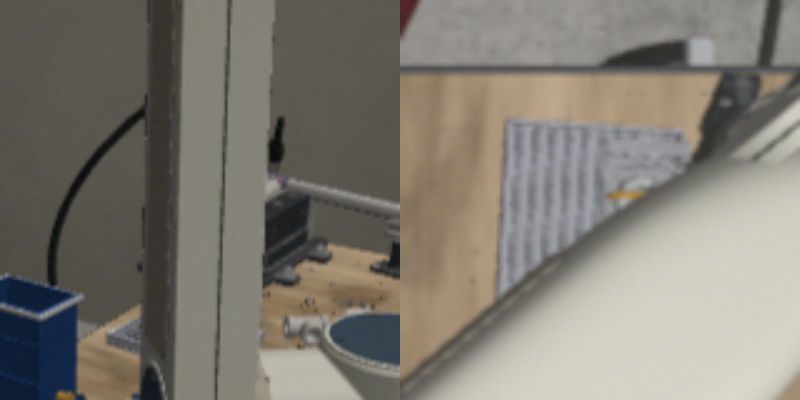

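The top crop shows the basket level, with the yellow bail and the nut visible at about crop (630,195), over the tray. It looks shifted outward only because it is higher up. The arm hides the side view. I'll lower it, finishing slowly under force watch.

Call:
step_arm:
  steps:
    - [[0, 0, 0.3], [0, 0, 0], -1]
    - [[0, 0, 0.5], [0, 0, 0], -1]
    - [[0, 0, 0.6], [0, 0, 0], -1]
    - [[0, 0, 0.6], [0, 0, 0], -1]
    - [[0, 0, 0.6], [0, 0, 0], -1]
    - [[0, 0, 0.6], [0, 0, 0], -1]
    - [[0, 0, 0.6], [0, 0, 0], -1]
    - [[0, 0, 0.5], [0, 0, 0], -1]

```text
time_s: 15.7
eef_pos: [0.3757, -0.2925, 0.2303]
eef_rot: [-3.141, -0.001, 1.51]
contact_force: [-0.5, 0.1, -5.9]
finger_gap: 0.0172
grasp_force: 58.9
```

Call:
step_arm:
  steps:
    - [[0, 0, 0.4], [0, 0, 0], -1]
    - [[0, 0, 0.3], [0, 0, 0], -1]
    - [[0, 0, 0.2], [0, 0, 0], -1]
    - [[0, 0, 0.1], [0, 0, 0], -1]
    - [[0, 0, 0.05], [0, 0, 0], -1]
    - [[0, 0, 0.05], [0, 0, 0], -1]
    - [[0, 0, 0], [0, 0, 0], -1]
    - [[0, 0, 0], [0, 0, 0], -1]

```text
time_s: 16.5
eef_pos: [0.376, -0.2933, 0.1991]
eef_rot: [3.141, 0.0, 1.509]
contact_force: [-0.1, -0.4, -4.9]
finger_gap: 0.0172
grasp_force: 58.9
```

Call:
step_arm:
  steps:
    - [[0, 0, 0.06], [0, 0, 0], -1]
    - [[0, 0, 0.06], [0, 0, 0], -1]
    - [[0, 0, 0.06], [0, 0, 0], -1]
    - [[0, 0, 0.06], [0, 0, 0], -1]
    - [[0, 0, 0.06], [0, 0, 0], -1]
    - [[0, 0, 0.05], [0, 0, 0], -1]
    - [[0, 0, 0.05], [0, 0, 0], -1]
    - [[0, 0, 0], [0, 0, 0], -1]

```text
time_s: 17.3
eef_pos: [0.3758, -0.2931, 0.1867]
eef_rot: [-3.141, -0.0, 1.509]
contact_force: [1.0, 0.3, -4.6]
finger_gap: 0.0179
grasp_force: 58.9
```

Call:
step_arm:
  steps:
    - [[0, 0, 0.04], [0, 0, 0], -1]
    - [[0, 0, 0.04], [0, 0, 0], -1]
    - [[0, 0, 0.04], [0, 0, 0], -1]
    - [[0, 0, 0.04], [0, 0, 0], -1]
    - [[0, 0, 0], [0, 0, 0], -1]
    - [[0, 0, 0], [0, 0, 0], -1]

```text
time_s: 17.9
eef_pos: [0.376, -0.2933, 0.1822]
eef_rot: [3.141, 0.0, 1.509]
contact_force: [0.3, -0.2, -1.9]
finger_gap: 0.0176
grasp_force: 59.3
```

Call:
step_arm:
  steps:
    - [[0, -0.03, 0.1], [0, 0, 0], -1]
    - [[0, -0.03, 0.1], [0, 0, 0], -1]
    - [[0, -0.04, 0.12], [0, 0, 0], -1]
    - [[0, 0, 0.12], [0, 0, 0], -1]
    - [[0, 0, 0], [0, 0, 0], -1]
    - [[0, 0, 0], [0, 0, 0], -1]

```text
time_s: 18.5
eef_pos: [0.3728, -0.2929, 0.1688]
eef_rot: [-3.141, -0.0, 1.509]
contact_force: [0.2, 0.4, -1.8]
finger_gap: 0.0174
grasp_force: 59.3
```

Call:
step_arm:
  steps:
    - [[0, -0.15, 0], [0, 0, 0], -1]
    - [[0, -0.15, 0], [0, 0, 0], -1]
    - [[0, -0.15, 0], [0, 0, 0], -1]
    - [[0, -0.15, 0], [0, 0, 0], -1]
    - [[0, -0.15, 0], [0, 0, 0], -1]
    - [[0, -0.1, 0], [0, 0, 0], -1]
    - [[0, 0, 0], [0, 0, 0], -1]
    - [[0, 0, 0], [0, 0, 0], -1]

```text
time_s: 19.3
eef_pos: [0.3474, -0.2915, 0.1689]
eef_rot: [3.141, 0.0, 1.509]
contact_force: [-0.3, 0.1, -1.6]
finger_gap: 0.0172
grasp_force: 59.4
```

Call:
step_arm:
  steps:
    - [[0, 0, -0.2], [0, 0, 0], -1]
    - [[0, 0, -0.3], [0, 0, 0], -1]
    - [[0, 0, -0.5], [0, 0, 0], -1]
    - [[0, 0, -0.8], [0, 0, 0], -1]
    - [[0, 0, -0.9], [0, 0, 0], -1]
    - [[0, 0, -0.9], [0, 0, 0], -1]
    - [[0, 0, -0.9], [0, 0, 0], -1]
    - [[0, 0, -0.5], [0, 0, 0], -1]

```text
time_s: 20.1
eef_pos: [0.3478, -0.2916, 0.3218]
eef_rot: [3.139, 0.002, 1.51]
contact_force: [0.2, 0.7, -1.7]
finger_gap: 0.0173
grasp_force: 59.5
```

Call:
step_arm:
  steps:
    - [[0, 0, 0], [0, 0, -0.785], -1]
    - [[0, 0, 0], [0, 0, -0.785], -1]
    - [[0.5, 0.1, 0], [0, 0, 0], -1]
    - [[0.9, 0.19, 0], [0, 0, 0], -1]
    - [[0.9, 0.19, 0], [0, 0, 0], -1]
    - [[0.9, 0.19, 0], [0, 0, 0], -1]
    - [[0.9, 0.19, 0], [0, 0, 0], -1]
    - [[0.9, 0.19, 0], [0, 0, 0], -1]

```text
time_s: 20.9
eef_pos: [0.3593, -0.1367, 0.3194]
eef_rot: [3.141, 0.0, 1.696]
contact_force: [-0.3, 0.7, -1.8]
finger_gap: 0.0173
grasp_force: 59.4
```

Call:
step_arm:
  steps:
    - [[0.9, 0.19, 0], [0, 0, 0], -1]
    - [[0.9, 0.19, 0], [0, 0, 0], -1]
    - [[0.9, 0.19, 0], [0, 0, 0], -1]
    - [[0.9, 0.19, 0], [0, 0, 0], -1]
    - [[0.9, 0.19, 0], [0, 0, 0], -1]
    - [[0.9, 0.19, 0], [0, 0, 0], -1]
    - [[0.9, 0.19, 0], [0, 0, 0], -1]
    - [[0.9, 0.19, 0], [0, 0, 0], -1]

```text
time_s: 21.7
eef_pos: [0.3768, 0.0832, 0.3195]
eef_rot: [3.141, -0.0, 1.696]
contact_force: [0.2, -0.4, -1.8]
finger_gap: 0.0173
grasp_force: 59.4
```

Call:
step_arm:
  steps:
    - [[0.9, 0.19, 0], [0, 0, 0], -1]
    - [[0.9, 0.19, 0], [0, 0, 0], -1]
    - [[0.9, 0.19, 0], [0, 0, 0], -1]
    - [[0.9, 0.19, 0], [0, 0, 0], -1]
    - [[0.6, 0.1, 0], [0, 0, 0], -1]
    - [[0.3, 0, 0], [0, 0, 0], -1]
    - [[0, 0, 0], [0, 0, 0], -1]
    - [[0, 0, 0], [0, 0, 0], -1]

```text
time_s: 22.5
eef_pos: [0.3857, 0.2183, 0.3191]
eef_rot: [3.142, 0.0, 1.698]
contact_force: [0.5, -0.1, -1.7]
finger_gap: 0.0173
grasp_force: 59.3
```

```bash
python3 snap.py 5; python3 -c "
import cv2
import numpy as np
s=cv2.imread('pics/side5.png')[130:290,200:360];t=cv2.imread('pics/top5.png')[180:255,415:500]
cv2.imwrite('pics/crop6.png',np.hstack([cv2.resize(s,(400,400)),cv2.resize(t,(400,400))]))"
```

```text
[0.3859 0.2179 0.3191] [3.1413e+00 2.0000e-04 1.6966e+00] [ 0.1 -0.4 -2.5] 0.01737043200698056
```

View pics/crop6.png

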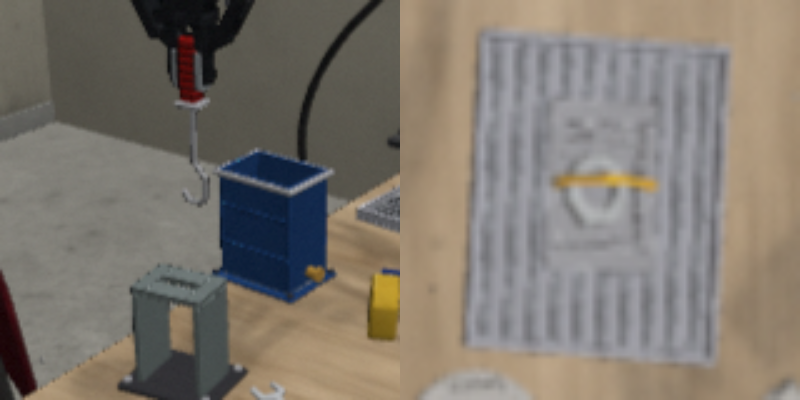

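The right-hand crop shows the basket standing level at the tray's centre with the nut in it, at about crop (600,185). The left-hand crop shows the rod hanging straight above the stand, with the empty slot at about (182,280). I'll line up and lower it.

Call:
step_arm:
  steps:
    - [[0.41, 0.09, 0], [0, 0, 0], -1]
    - [[0.4, 0.09, 0], [0, 0, 0], -1]
    - [[0, 0, 0.7], [0, 0, 0], -1]
    - [[0, 0, 0.7], [0, 0, 0], -1]
    - [[0, 0, 0.5], [0, 0, 0], -1]
    - [[0, 0, 0.2], [0, 0, 0], -1]
    - [[0, 0, 0], [0, 0, 0], -1]
    - [[0, 0, 0], [0, 0, 0], -1]

```text
time_s: 23.4
eef_pos: [0.3886, 0.2437, 0.2565]
eef_rot: [3.141, -0.0, 1.698]
contact_force: [-0.3, 0.1, -1.3]
finger_gap: 0.017
grasp_force: 59.3
```

Call:
step_arm:
  steps:
    - [[-0.03, -0.01, 0.2], [0, 0, 0], -1]
    - [[0, 0, 0.2], [0, 0, 0], -1]
    - [[0, 0, 0.2], [0, 0, 0], -1]
    - [[0, 0, 0.2], [0, 0, 0], -1]
    - [[0, 0, 0.2], [0, 0, 0], -1]
    - [[0, 0, 0.2], [0, 0, 0], -1]
    - [[0, 0, 0.2], [0, 0, 0], -1]
    - [[0, 0, 0], [0, 0, 0], -1]

```text
time_s: 24.2
eef_pos: [0.3878, 0.2423, 0.213]
eef_rot: [-3.14, 0.0, 1.698]
contact_force: [-1.1, 0.6, -0.9]
finger_gap: 0.0171
grasp_force: 59.4
```

Call:
step_arm:
  steps:
    - [[0, 0, 0.35], [0, 0, 0], -1]
    - [[0, 0, 0.4], [0, 0, 0], -1]
    - [[0, 0, 0.4], [0, 0, 0], -1]
    - [[0, 0, 0.4], [0, 0, 0], -1]
    - [[0, 0, 0.4], [0, 0, 0], -1]
    - [[0, 0, 0.25], [0, 0, 0], -1]
    - [[0, 0, 0.15], [0, 0, 0], -1]
    - [[0, 0, 0], [0, 0, 0], -1]

```text
time_s: 25.0
eef_pos: [0.388, 0.2424, 0.1429]
eef_rot: [-3.141, 0.0, 1.698]
contact_force: [0.5, -1.0, -1.5]
finger_gap: 0.0172
grasp_force: 59.5
```

Call:
step_arm:
  steps:
    - [[0, 0, 0.03], [0, 0, 0], -1]
    - [[0, 0, 0.03], [0, 0, 0], -1]
    - [[0, 0, 0.03], [0, 0, 0], -1]
    - [[0, 0, 0], [0, 0, 0], -1]
    - [[0, 0, 0], [0, 0, 0], -1]

```text
time_s: 25.5
eef_pos: [0.3882, 0.2425, 0.1408]
eef_rot: [3.141, -0.0, 1.698]
contact_force: [0.2, 0.2, -2.2]
finger_gap: 0.0169
grasp_force: 59.5
```

Call:
step_arm:
  steps:
    - [[0, 0, 0.03], [0, 0, 0], -1]
    - [[0, 0, 0.03], [0, 0, 0], -1]
    - [[0, 0, 0.03], [0, 0, 0], -1]
    - [[0, 0, 0.02], [0, 0, 0], -1]
    - [[0, 0, 0], [0, 0, 0], -1]
    - [[0, 0, 0], [0, 0, 0], -1]

```text
time_s: 26.1
eef_pos: [0.3882, 0.2425, 0.1377]
eef_rot: [3.141, -0.0, 1.698]
contact_force: [-1.7, -0.2, 4.7]
finger_gap: 0.0175
grasp_force: 59.9
```

The collar is on the plate: the force went positive at the height where I picked it up. Now I'll release and rise straight up.

Call:
step_arm:
  steps:
    - [[0, 0, 0], [0, 0, 0], 0]
    - [[0, 0, 0], [0, 0, 0], 1]
    - [[0, 0, 0], [0, 0, 0], 1]
    - [[0, 0, 0], [0, 0, 0], 1]
    - [[0, 0, 0], [0, 0, 0], 1]
    - [[0, 0, 0], [0, 0, 0], 1]
    - [[0, 0, 0], [0, 0, 0], 1]
    - [[0, 0, -0.3], [0, 0, 0], 1]

```text
time_s: 26.9
eef_pos: [0.3876, 0.2422, 0.1459]
eef_rot: [-3.14, 0.0, 1.698]
contact_force: [0.2, 0.2, 0.1]
finger_gap: 0.0855
grasp_force: 0.0
```

Call:
step_arm:
  steps:
    - [[0, 0, -0.5], [0, 0, 0], 1]
    - [[0, 0, -0.8], [0, 0, 0], 1]
    - [[0, 0, -0.9], [0, 0, 0], 1]
    - [[0, 0, -0.9], [0, 0, 0], 1]
    - [[0, 0, -0.9], [0, 0, 0], 1]
    - [[0, 0, -0.5], [0, 0, 0], 1]
    - [[0, 0, 0], [0, 0, 0], 1]
    - [[0, 0, 0], [0, 0, 0], 1]

```text
time_s: 27.7
eef_pos: [0.3881, 0.2424, 0.2812]
eef_rot: [3.141, -0.0, 1.698]
contact_force: [-0.5, 0.2, 0.6]
finger_gap: 0.0855
grasp_force: 0.0
```

```bash
python3 snap.py 6; python3 -c "
import cv2
import numpy as np
s=cv2.imread('pics/side6.png')[130:290,200:360];t=cv2.imread('pics/top6.png')[170:270,400:500]
cv2.imwrite('pics/crop7.png',np.hstack([cv2.resize(s,(400,400)),cv2.resize(t,(400,400))]))"
```

```text
[0.3878 0.2423 0.2805] [-3.1401e+00  4.0000e-04  1.6978e+00] [0.  0.4 0.3] 0.08556843684142562
```

View pics/crop7.png

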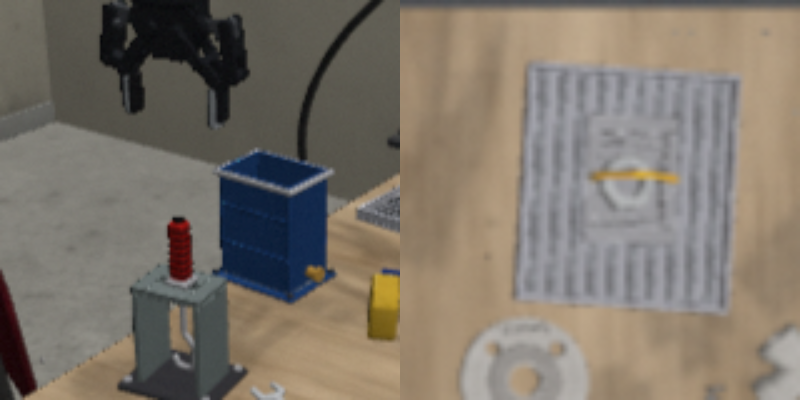

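The last crop shows the rod upright in its slot with the collar seated, at about crop (180,280). The basket, nut inside, stands in the tray at about (630,180), and the gripper is clear. I'm handing the job in.

```bash
python3 -c "
from bench import job
print(job.finish_job())"
```

```text
the job is handed in; nothing more can be done
None
```

The basket stands upright in the drain tray with the nut still in it, the rod hangs back in its stand's slot, the mug was left alone, and the job was handed in at about 28 s (no verdict was returned).

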